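Unclip the charged battery pack

ROBOT

A 6-joint arm with a two-finger parallel gripper is mounted at the origin on the work surface. World frame = base frame: x ahead of the robot, y to its left, z up, the work surface at z = 0. Lengths are in mm, angles in degrees, forces in N, time in s.
With the tool pointing down it reaches from about 350 to 850 mm from the base axis. Payload 8.1 kg.
Tool frame: the origin (TCP) lies midway between the tips of the shut fingers; the grasp point (between the pads) lies 19 mm behind it; y points along the fingers, x is the direction in which the jaws open and shut, and the axes are right-handed (so a half turn about y gives the same grasp; the last joint's range is limited). The gripper opens to 85 mm and grips with 20 to 120 N. Pads are 22 mm wide; open, the fingers measure 114 mm over their backs; the gripper's body (76 mm by 85 mm) begins 54 mm behind the grasp point. The pads swing forward as they close: fully open they stand 13 mm farther back than shut.
Start: joints at [-74.278, 7.471, 85.268, -0, 87.261, -4.893], TCP at [211.272, -561.578, 231.292] pointing down, gripper open.
Joint ranges: [-169.43, 169.43], [-51.17, 129.36], [1.28, 143.12], [-76.62, 256.62], [0, 156.53], [-152.29, 152.29]. Speed limits (degrees/s): [136.94, 136.94, 159.86, 180, 180, 180].

INTERFACE

Orientations are given as [roll, pitch, yaw] about the fixed x, y, z axes, in that order (R = Rz(yaw) Ry(pitch) Rx(roll)).
In Python, from bench import r gives the robot as it stands.
- The arm moves only by the tool move_arm, never from a script. Its arguments are lists of equal length, an entry for each row: "linear": the shift along the tool's x, y, z normalised to -1 to 1, where 1 is 300 mm, a list of three; "twist": the turn, a rotation vector about the tool's x, y, z normalised to -1 to 1, where 1 is pi/2 rad, a list of three; "hand": the opening, from -1 (shut) to 1 (fully open). A call has 1 to 12 rows; each row is the pose to reach, as a shift and turn from the pose measured when the call began, along the tool's axes at that moment; what a row does not reach only later rows make up. A row lasts 1/12 s, in which the tool goes at most 41.7 mm and 7.16 degrees, less where a joint would pass 70% of its speed; a pose out of reach is approached as far as the arm can. A call with a number of a shift or a turn outside -1 to 1 is refused whole. A call with a gripper value outside its range is refused whole. The fingers move at their own pace and stop on an object; "force" is the grip in N (left out, the last holds). Time passes only in rows, so rows that repeat a pose let the fingers close. It gives the time, the measured TCP pose, the force and the opening at its end, in the units of the state.
- r.sense(): the state, without advancing time (a new reading comes with each control period).
- r.snapshot(name): name is "side" or "top" or "wrist"; returns a dict with "frame" (420x560x3 uint8, red, green, blue), "range_z" (420x560 float32, mm along the optical axis (not along the pixel's ray), 0 where there is no reading), "intrinsics" (3x3 intrinsics, pixels), "R" (3x3) and "t" (3): a world point X has camera coordinates R X + t; the wrist camera has in their place "hand_eye" (4x4, takes a point from camera to tool coordinates, whose origin is the TCP and whose axes are the tool frame's). Camera axes: x right, y down, z forward; pixel columns grow to the right and rows downward; lengths in mm; the calibration is good to about 2 mm. A picture is of the moment at which its call begins: read the wrist's pose just before it.
- r.hand_in(): hands the job in, once; it reports no verdict.
The state is a dict: "time": time; "joint_pos": joint angles; "qd": joint speeds; "joint_efforts": joint torques, N m; "tool_pos": TCP position; "tcp_rot": TCP orientation; "ft_force": force on the tool from outside, world axes, zero at the start; "wrist_torque": the same for the moment, N m; "finger_gap": finger opening in mm.
Only numpy, scipy, OpenCV 4.12 (cv2) and the standard library are available. Lean on these libraries where they do the work, as an engineer would, in place of code of your own. Each camera call takes 0.05 s, during which the arm holds its last target. There are 200 camera calls.

TASK

Two battery packs are clipped into chargers on the bench. Pinch the two yellow tabs of the pack whose charger shows the green lamp, lift it straight up out of its charger, and stand it upright on the floor of the blue tray, setting it down before you let go. Leave the other pack, on the charger with the red lamp, clipped in where it is.

Things in the scene. Friction and masses are not known exactly. Their poses are not given: they have to be found in the camera images.
- pack_ready: Upright black battery pack, 50 (x) by 36 (y) by 95 mm tall, grey band near the top, about 0.22 kg; in the green-lamp charger, turned as it is. Origin: centre of its underside, 12 mm above the bench at first; z up. A yellow tab stands along each of its +y and -y sides, 30 to 92 mm above the underside; catches at their feet reach y = +-34 mm. Its underside must rise 50 mm to clear the charger.
- ready_tabs (a point): Midway between the ready pack's two tabs, 74 mm above its underside: a good height to pinch; axes as the pack's, pinch along y. Tabs are 26 mm wide (x), 58 mm apart over their outer faces; each slides in 6 mm (spring 1.6 to 4 N), to 46 mm in all. Only with both fully in (grip 12 to 30 N) do the catches free it, to lift straight up. Tabs show above the charger from 48 mm over the underside.
- pack_charging: The like pack in the red-lamp charger: leave it. Origin and axes alike. Both chargers are grey, fixed to the bench, turned as their packs: round the pack a socket 92 (y) by 72 (x) mm, 60 mm high; on the pack's +x side a lower housing, 44 mm high, reaching x = 126 mm, with a round lamp 28 mm across on top at x = 84 mm, green or red.
- tray: Empty open blue tray with a black mat, 200 mm (x) by 150 mm (y) by 35 mm high, walls 4 mm, floor top 5 mm above the bench; fixed to the bench. Origin: centre of its underside; z up, x along its length.
Things that resemble listed ones, but are neither listed nor needed, are in the scene too. Of the things that look like the tray, take the one that is farthest to the robot's right at the start.

How it is judged (in metres and radians):
On the way, in this order (a step that is already met when the one before it is completed fails the run):
1. the pack from the green-lamp charger is held in the fingers, unclipped and lifted out of the charger (height (world z) of pack_ready above 0.06 m and contact force between the fingers and pack_ready above 1 N), for 0.1 s.
2. still held in the fingers, the pack is down in the tray, upright, its underside within 15 mm of the tray's floor (x of pack_ready in the frame of tray between -0.085 and 0.085 m and y of pack_ready in the frame of tray between -0.06 and 0.06 m and angle between pack_ready's own z axis and vertical below 0.2 rad and z of pack_ready in the frame of tray below 0.02 m and contact force between the fingers and pack_ready above 1 N), for 0.1 s.
At the end, for the whole second after the job is handed in: The pack from the green-lamp charger stands upright (within 0.2 rad) and still on the tray's floor (underside within 7 mm of it; its centre within 85 mm along and 60 mm across of the tray's centre), and the pack with the red lamp is within 10 mm of where it began (x of pack_ready in the frame of tray between -0.085 and 0.085 m and y of pack_ready in the frame of tray between -0.06 and 0.06 m and angle between pack_ready's own z axis and vertical below 0.2 rad and z of pack_ready in the frame of tray below 0.012 m and linear speed of pack_ready below 0.02 m/s and distance of pack_charging from where it was at the start of the episode below 0.01 m); the robot touches nothing.
It fails at once if the pack in the red-lamp charger is pulled or knocked more than 10 mm from its place (distance of pack_charging from where it was at the start of the episode above 0.01 m).
It also fails if it takes over 45 s, if anything falls off the work surface, if the arm or the gripper's body presses on something with over 40 N, if the wrist force passes 120 N, or if a joint passes its speed limit or range.

## Working session

There is one attempt and no reset: what is moved stays moved. The work goes in short steps, Python scripts to look and compute and a tool call to move; the robot and the scene stay as the last step left them, time stands still between calls to the robot, and variables do not carry over. Pictures are saved under pics/ and viewed, on a budget of 10 in all, crops included, one or two more only if the job needs it, and the job is handed in when it is done.

Besides the shell and the picture viewer there is one more tool, called after "Emit:" as a command line: name --argument value ..., lists and objects as JSON in quotes. move_arm: Moves the arm, as the interface text tells. Scaled input: -1 to 1 covers 300 mm each way for a shift and pi/2 rad each way for a turn. Its arguments: {"type":"object","properties":{"linear":{"type":"array","items":{"type":"array","items":{"type":"number","minimum":-1,"maximum":1}}},"twist":{"type":"array","items":{"type":"array","items":{"type":"number","minimum":-1,"maximum":1}}},"hand":{"type":"array","items":{"type":"number"}},"force":{"type":"number"}},"required":["linear","twist","hand"]}

```bash
mkdir -p pics; cat > h.py <<'E'
import numpy as np, cv2
from bench import r
from scipy.spatial.transform import Rotation as Rn
def snap(n):
    s=r.sense(); d=r.snapshot(n)
    if n=="wrist":
        T=np.eye(4); T[:3,:3]=Rn.from_euler('xyz',s["tcp_rot"],degrees=True).as_matrix(); T[:3,3]=s["tool_pos"]
        W=T@np.array(d["hand_eye"]); d["Rw"]=W[:3,:3]; d["c"]=W[:3,3]
    else:
        R=np.array(d["R"]); d["Rw"]=R.T; d["c"]=-R.T@np.array(d["t"])
    return d
def cloud(d):
    K=np.array(d["intrinsics"]); z=d["range_z"].astype(float); v,u=np.mgrid[:z.shape[0],:z.shape[1]]
    P=np.stack([(u-K[0,2])/K[0,0]*z,(v-K[1,2])/K[1,1]*z,z],-1)
    X=P@d["Rw"].T+d["c"]; X[z==0]=np.nan; return X
def plane(d,u,v,h):
    K=np.array(d["intrinsics"]); w=d["Rw"]@np.array([(u-K[0,2])/K[0,0],(v-K[1,2])/K[1,1],1]); return d["c"]+w*(h-d["c"][2])/w[2]
def save(n,im): cv2.imwrite("pics/"+n+".png",im[...,::-1])
E
python3 - <<'E'
from h import *
print(r.sense())
d=snap("top"); e=snap("side"); np.savez("top.npz",**d); np.savez("side.npz",**e)
save("top",d["frame"]); save("side",e["frame"])
X=cloud(d); hsv=cv2.cvtColor(d["frame"],cv2.COLOR_RGB2HSV)
print(d["c"],e["c"])
for n,lo,hi in [("green",(45,90,80),(85,255,255)),("red",(0,120,80),(8,255,255)),("yellow",(20,110,90),(36,255,255)),("blue",(98,90,50),(130,255,255))]:
    m=cv2.inRange(hsv,lo,hi); k,l,s,c=cv2.connectedComponentsWithStats(m)
    for i in range(1,k):
        if s[i,4]>15: print(n,s[i],c[i].round(1),np.nanmedian(X[l==i],0).round(0))
E
```

```text
{'time': 0.0, 'joint_pos': array([-7.42821373e+01,  7.51607477e+00,  8.53300657e+01,  1.26133929e-03,
        8.72608058e+01, -4.89255249e+00]), 'qd': array([ 0.06486656, -0.00032447,  0.06822122, -0.03546291,  0.03735241,
       -0.06923087]), 'joint_efforts': array([ 1.26480179e-03, -5.69397640e+01, -5.00547016e+01,  5.16576256e-05,
        1.47104042e-02, -2.54953886e-05]), 'tool_pos': array([ 211.09064834, -561.05230001,  230.22681162]), 'tcp_rot': array([-89.98962362,   0.10644916, -69.3896366 ]), 'ft_force': array([ 0.61165857,  0.11056098, -0.42964308]), 'wrist_torque': array([ 0.04322078, -0.00684841,  0.04792631]), 'finger_gap': 85.46201963025437}
[324.67729015  18.96185536 830.35940639] [ 100.07390185 -527.4222997   555.59029997]
green [505   0  20  30 117] [514.8  14.7] [ 821. -485.   11.]
green [264  77  15  16 182] [271.   84.6] [636.   4.  51.]
red [338   0  28  25 288] [350.9  10.1] [ 805. -148.   23.]
red [109 109  16  16 183] [116.3 116.2] [565. 281.  50.]
yellow [293 110   5  16  57] [294.8 118. ] [560. -38. 103.]
yellow [262 114   5  17  53] [264.1 121.9] [551.  15. 103.]
yellow [133 141   8  15  57] [136.5 148.4] [495. 227. 103.]
yellow [102 150   7  16  58] [105.2 157.4] [478. 277. 103.]
blue [513   0  20  28 188] [522.8  12.8] [ 825. -503.   10.]
blue [ 354  106   85  107 1186] [393.5 162.2] [ 498. -230.   34.]
blue [394 112  24   2  35] [405.7 112.3] [ 608. -263.   10.]
blue [424 113   5   7  16] [425.1 115.6] [ 603. -301.    8.]
blue [425 121   5  22  45] [426.5 131.7] [ 572. -303.   11.]
blue [426 141   6  46 118] [428.4 164. ] [ 506. -307.   10.]
blue [428 188   6  17  49] [430.4 196.7] [ 442. -311.   10.]
blue [  89  231   91  119 1277] [134.9 286.8] [265. 236.  34.]
```

View pics/top.png

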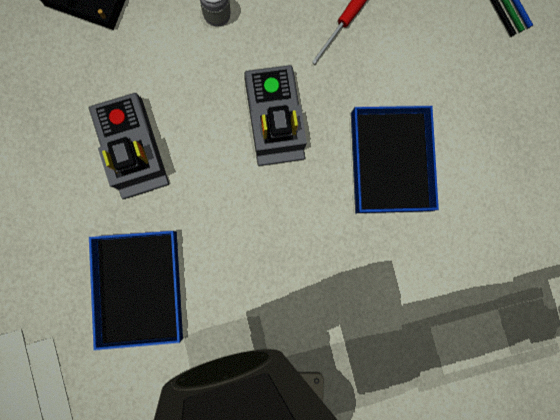

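View pics/side.png

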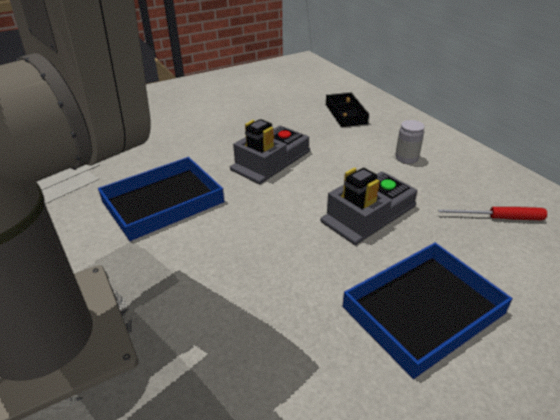

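The top view shows a green-lamp charger, lamp at (271,85) and tabs at (264,122) and (295,118). The red-lamp charger has its lamp at (116,116). There are two blue trays, at about (393,160) and (135,287). The right-hand one, at y≈-230, is farthest to the robot's right. The side view agrees, with green at (388,184), red at (284,134) and the right tray at (427,305).

```bash
cat >> h.py <<'E'
def rel(p,yaw):
    "shift/turn (normalised) from measured pose to TCP p, tool down, tool-x at yaw deg"
    s=r.sense(); R=Rn.from_euler('xyz',s["tcp_rot"],degrees=True); G=Rn.from_euler('xyz',[-90,0,yaw],degrees=True)
    print("lin",(R.inv().apply(np.array(p)-s["tool_pos"])/300).round(4),"tw",((R.inv()*G).as_rotvec()/(np.pi/2)).round(4),"now",s["time"],s["tool_pos"].round(1),np.round(s["tcp_rot"],2),s["ft_force"].round(1),s["finger_gap"])
E
python3 - <<'E'
from h import *
d=dict(np.load("top.npz")); X=cloud(d)
hsv=cv2.cvtColor(d["frame"],cv2.COLOR_RGB2HSV); m=cv2.inRange(hsv,(98,90,50),(130,255,255))
Z=X[...,2]; m[:,:340]=0; m[:,460:]=0; m[(Z<28)|(Z>42)]=0
p=X[m>0][:,:2]; print(len(p),cv2.minAreaRect(p.astype(np.float32)))
ys,xs=np.nonzero(m)
q=np.array([plane(d,u,v,35)[:2] for u,v in zip(xs,ys)],np.float32); print(cv2.minAreaRect(q))
for u,v,h in [(271,84.6,44),(294.8,118,104),(264.1,121.9,104)]: print(plane(d,u,v,h).round(1))
# stuff near pack / along path
e=dict(np.load("side.npz"))
a=cv2.resize(d["frame"][50:230,230:450],None,fx=3,fy=3)
save("crop",a)
rel([554.5,-11.3,210],-79.5)
E
```

```text
958 ((511.09039306640625, -235.922119140625), (200.66102600097656, 151.02513122558594), 3.3748061656951904)
((510.6026611328125, -234.6666259765625), (200.49835205078125, 151.6950225830078), 3.349252700805664)
[638.8   3.6  44. ]
[557.9 -37.6 104. ]
[548.9  14.7 104. ]
lin [-1.3121  0.0703  1.7164] tw [-0.      0.1124 -0.0011] now 0.1 [ 211.2 -561.1  230.3] [-89.99   0.1  -69.38] [0.  0.1 0.1] 85.37334352198135
```

View pics/crop.png

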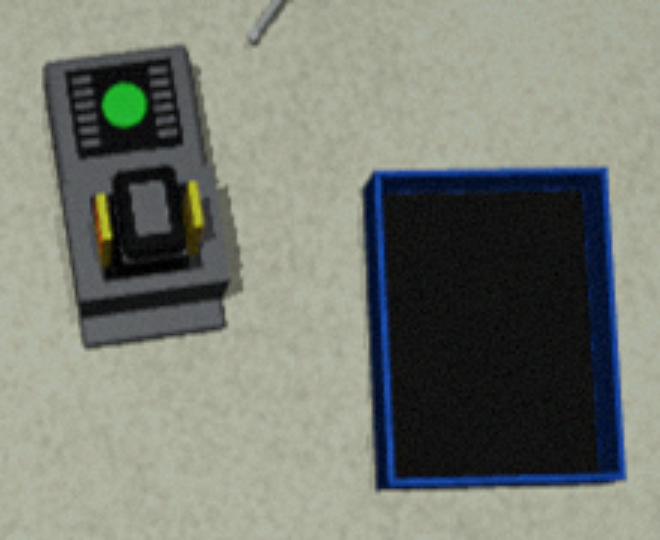

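The enlarged crop confirms it: a green lamp at crop (125,105) with the pack's yellow tabs beside it at (104,230) and (195,217). The right-hand tray is empty and measures 200 x 151 mm, as stated. I'm moving to hover above the pack.

Emit:
move_arm --linear '[[-0.76, 0.0, 0.99], [-0.76, 0.0, 0.99], [-0.76, 0.0, 0.99], [-0.76, 0.0, 0.99], [-0.76, 0.0, 0.99], [-0.76, 0.0, 0.99], [-0.76, 0.0, 0.99], [-0.76, 0.0, 0.99], [-0.76, 0.0, 0.99], [-0.76, 0.0, 0.99], [-0.76, 0.0, 0.99], [-0.76, 0.0, 0.99]]' --twist '[[0, 0.11, 0], [0, 0.11, 0], [0, 0.11, 0], [0, 0.11, 0], [0, 0.11, 0], [0, 0.11, 0], [0, 0.11, 0], [0, 0.11, 0], [0, 0.11, 0], [0, 0.11, 0], [0, 0.11, 0], [0, 0.11, 0]]' --hand '[1, 1, 1, 1, 1, 1, 1, 1, 1, 1, 1, 1]' --force 25

```text
time: 1.1
tool_pos: [408.7, -243.1, 230.5]
tcp_rot: [-90.0, 0.1, -79.2]
ft_force: [-0.2, -1.3, 0.1]
finger_gap: 85.7
```

```bash
python3 -c "
from h import *
rel([554.5,-11.3,210],-79.5)"
```

```text
lin [-0.6679  0.0688  0.6221] tw [ 0.0005  0.0032 -0.0011] now 1.1 [ 408.7 -243.1  230.5] [-90.05   0.1  -79.21] [-0.2 -1.3  0.1] 85.73288723764874
```

Emit:
move_arm --linear '[[-0.668, 0.069, 0.622], [-0.668, 0.069, 0.622], [-0.668, 0.069, 0.622], [-0.668, 0.069, 0.622], [-0.668, 0.069, 0.622], [-0.668, 0.069, 0.622], [-0.668, 0.069, 0.622], [-0.668, 0.069, 0.622], [-0.668, 0.069, 0.622], [-0.668, 0.069, 0.622], [-0.668, 0.069, 0.622], [-0.668, 0.069, 0.622]]' --twist '[[0, 0.003, 0], [0, 0.003, 0], [0, 0.003, 0], [0, 0.003, 0], [0, 0.003, 0], [0, 0.003, 0], [0, 0.003, 0], [0, 0.003, 0], [0, 0.003, 0], [0, 0.003, 0], [0, 0.003, 0], [0, 0.003, 0]]' --hand '[1, 1, 1, 1, 1, 1, 1, 1, 1, 1, 1, 1]'

```text
time: 2.1
tool_pos: [554.2, -13.0, 210.1]
tcp_rot: [-90.0, 0.1, -79.6]
ft_force: [-0.6, 0.9, 1.6]
finger_gap: 85.7
```

```bash
python3 - <<'E'
from h import *
d=snap("wrist"); save("w1",d["frame"]); X=cloud(d); hsv=cv2.cvtColor(d["frame"],cv2.COLOR_RGB2HSV)
print(d["c"])
for n,lo,hi in [("green",(45,90,60),(85,255,255)),("yellow",(20,110,60),(36,255,255))]:
    m=cv2.inRange(hsv,lo,hi); k,l,s,c=cv2.connectedComponentsWithStats(m)
    for i in range(1,k):
        if s[i,4]>60:
            p=X[l==i]; z=np.nanmax(p[:,2]); t=p[p[:,2]>np.nanpercentile(p[:,2],97)-4]
            print(n,s[i],c[i].round(1),"z",z.round(1),"rect top",cv2.minAreaRect(t[:,:2].astype(np.float32)))
rel([554.5,-11.3,67],-79.5)
E
```

```text
[625.59724196   0.82973105 352.13153386]
green [264  79  34  36 921] [280.5  97. ] z 52.4 rect top ((638.1777954101562, 4.151649475097656), (26.24663543701172, 26.13929557800293), 10.384814262390137)
yellow [241 179  14  49 458] [247.5 201.6] z 105.4 rect top ((551.0443115234375, 15.267623901367188), (25.768665313720703, 5.13362455368042), 10.25534725189209)
yellow [307 179  13  49 504] [312.6 202.9] z 105.3 rect top ((559.9569702148438, -36.874481201171875), (26.651538848876953, 4.742889404296875), 11.695377349853516)
yellow [  0 198  16  33 314] [  5.5 215.5] z 72.9 rect top ((493.9216613769531, 223.62399291992188), (17.490476608276367, 2.9769349098205566), 18.29715347290039)
lin [-0.0038  0.4772  0.0021] tw [ 0.0004 -0.0012 -0.0009] now 2.15 [554.2 -12.7 210.2] [-9.003e+01  8.000e-02 -7.961e+01] [ 0.2  0.4 -0.3] 85.2947591064489
```

View pics/w1.png

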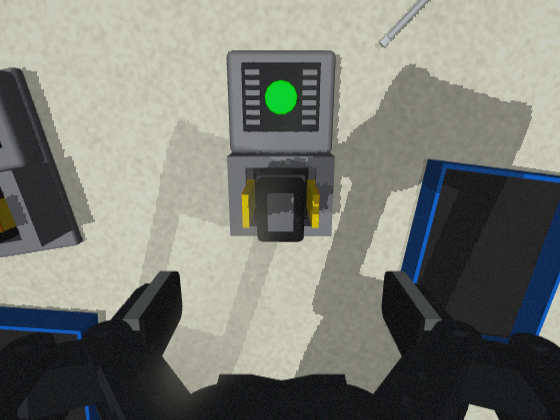

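The wrist view shows the green lamp at (281,97) and the tabs at (247,202) and (313,203). Their tops are 53 mm apart at z≈105 (104 expected), with a midpoint of (555.5,-10.8), 84 mm from the lamp as specified. I'm descending.

Emit:
move_arm --linear '[[-0.005, 0.05, 0.006], [-0.005, 0.1, 0.006], [-0.005, 0.15, 0.006], [-0.005, 0.2, 0.006], [-0.005, 0.25, 0.006], [-0.005, 0.3, 0.006], [-0.005, 0.35, 0.006], [-0.005, 0.4, 0.006], [-0.005, 0.44, 0.006], [-0.005, 0.46, 0.006], [-0.005, 0.48, 0.006], [-0.005, 0.48, 0.006]]' --twist '[[0, 0, 0], [0, 0, 0], [0, 0, 0], [0, 0, 0], [0, 0, 0], [0, 0, 0], [0, 0, 0], [0, 0, 0], [0, 0, 0], [0, 0, 0], [0, 0, 0], [0, 0, 0]]' --hand '[1, 1, 1, 1, 1, 1, 1, 1, 1, 1, 1, 1]'

```text
time: 3.15
tool_pos: [555.0, -10.9, 65.3]
tcp_rot: [-90.1, 0.1, -79.6]
ft_force: [-0.5, -0.0, 0.3]
finger_gap: 85.1
```

```bash
python3 - <<'E'
from h import *
rel([555.5,-10.8,66],-79.6)
d=snap("wrist"); save("w2",d["frame"])
E
```

```text
lin [-0.0001 -0.0025  0.0018] tw [ 0.0012 -0.0003 -0.0011] now 3.15 [555.  -10.9  65.3] [-90.11   0.1  -79.63] [-0.5 -0.   0.3] 85.13430910886605
```

View pics/w2.png

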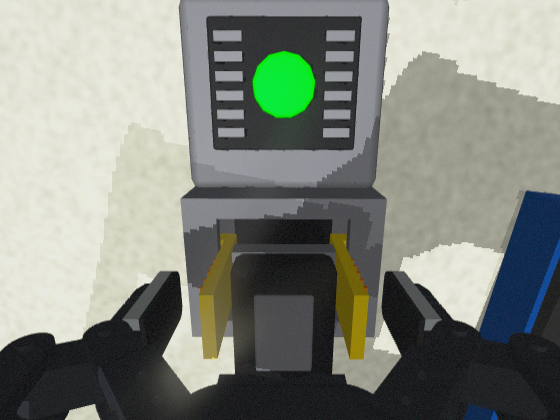

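The fingers straddle the tabs evenly, with tabs at (215,300) and (350,300) and pads at (155,300) and (410,300). I'm closing with 25 N.

Emit:
move_arm --linear '[[0, 0, 0.001], [0, 0, 0.001], [0, 0, 0.001], [0, 0, 0.001], [0, 0, 0.001], [0, 0, 0.001], [0, 0, 0.001], [0, 0, 0.001], [0, 0, 0.001], [0, 0, 0.001], [0, 0, 0.001], [0, 0, 0.001]]' --twist '[[0, 0, 0], [0, 0, 0], [0, 0, 0], [0, 0, 0], [0, 0, 0], [0, 0, 0], [0, 0, 0], [0, 0, 0], [0, 0, 0], [0, 0, 0], [0, 0, 0], [0, 0, 0]]' --hand '[-1, -1, -1, -1, -1, -1, -1, -1, -1, -1, -1, -1]' --force 25

```text
time: 4.2
tool_pos: [556.9, -11.2, 67.9]
tcp_rot: [-89.9, 0.0, -79.6]
ft_force: [-2.0, -1.2, 8.4]
finger_gap: 42.8
```

The gap reads 42.8 mm where 46 was expected, and there is some upward force, so I'll check before lifting.

```bash
python3 - <<'E'
from h import *
rel([555.5,-10.8,66],-79.6)
d=snap("wrist"); save("w3",d["frame"]); X=cloud(d); hsv=cv2.cvtColor(d["frame"],cv2.COLOR_RGB2HSV)
m=cv2.inRange(hsv,(20,110,60),(36,255,255)); k,l,s,c=cv2.connectedComponentsWithStats(m)
for i in range(1,k):
    if s[i,4]>60: print(s[i],np.nanmedian(X[l==i],0).round(1),np.nanmax(X[l==i][:,2]))
rel([555.5,-10.8,66],-79.6)
E
```

```text
lin [-0.0023  0.0064 -0.0043] tw [-0.0009 -0.0002 -0.0002] now 4.2 [556.9 -11.2  67.9] [-8.992e+01  2.000e-02 -7.962e+01] [-2.  -1.2  8.4] 42.780982625718
[226 235  16  25 216] [563.4  16.   50.9] 87.98821247782291
[322 235  16  25 229] [572.1 -33.6  51. ] 94.36653281475795
[330 265  14  93 801] [562.  -29.3 103.3] 105.07309611252556
[221 266  14  92 786] [554.6   8.9 103.3] 104.89101210586611
lin [-0.0022  0.0063 -0.0044] tw [-0.0009 -0.0002 -0.0002] now 4.25 [556.9 -11.2  67.9] [-8.992e+01  2.000e-02 -7.962e+01] [-1.9 -0.8  8.6] 42.64809825841601
```

View pics/w3.png

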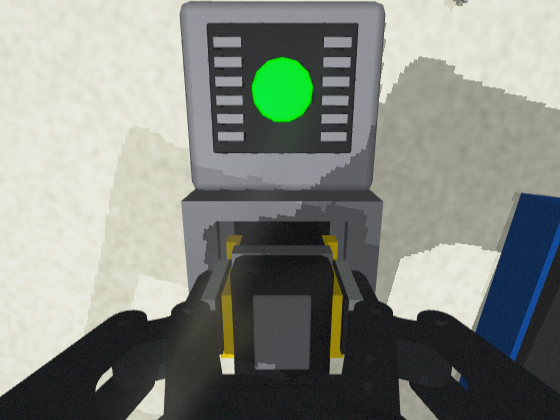

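Both tabs are pressed flush against the pack, at (227,320) and (337,320), and the pads sit on them evenly. Next is a slow lift.

Emit:
move_arm --linear '[[0, -0.01, 0], [0, -0.02, 0], [0, -0.03, 0], [0, -0.04, 0], [0, -0.05, 0], [0, -0.06, 0], [0, -0.06, 0]]' --twist '[[0, 0, 0], [0, 0, 0], [0, 0, 0], [0, 0, 0], [0, 0, 0], [0, 0, 0], [0, 0, 0]]' --hand '[-1, -1, -1, -1, -1, -1, -1]'

```text
time: 4.83
tool_pos: [557.3, -11.2, 86.7]
tcp_rot: [-89.9, 0.0, -79.6]
ft_force: [0.3, -0.4, -3.7]
finger_gap: 42.0
```

The force is small (-3.7 N), so the catches are free. I'll keep lifting.

Emit:
move_arm --linear '[[0, -0.02, 0], [0, -0.05, 0], [0, -0.08, 0], [0, -0.11, 0], [0, -0.14, 0], [0, -0.17, 0], [0, -0.2, 0], [0, -0.23, 0], [0, -0.26, 0], [0, -0.29, 0], [0, -0.3, 0], [0, -0.3, 0]]' --twist '[[0, 0, 0], [0, 0, 0], [0, 0, 0], [0, 0, 0], [0, 0, 0], [0, 0, 0], [0, 0, 0], [0, 0, 0], [0, 0, 0], [0, 0, 0], [0, 0, 0], [0, 0, 0]]' --hand '[-1, -1, -1, -1, -1, -1, -1, -1, -1, -1, -1, -1]'

```text
time: 5.83
tool_pos: [557.8, -11.4, 178.1]
tcp_rot: [-89.8, -0.0, -79.6]
ft_force: [-0.1, 0.4, -2.6]
finger_gap: 42.3
```

```bash
python3 - <<'E'
from h import *
rel([511,-235,176],-86.6)
d=snap("side"); save("s2",cv2.resize(d["frame"][60:380,160:560],None,fx=2,fy=2)[:600])
E
```

```text
lin [ 0.7051  0.0061 -0.288 ] tw [-0.0028  0.0776  0.0002] now 5.8333 [557.8 -11.4 178.1] [-8.975e+01 -3.000e-02 -7.962e+01] [-0.1  0.4 -2.6] 42.3229130410282
```

View pics/s2.png

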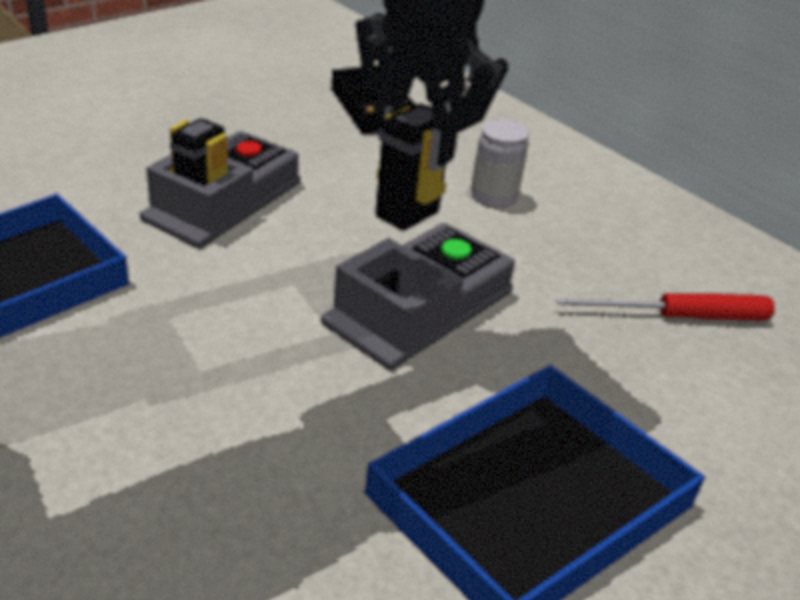

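The pack hangs upright in the fingers at (410,170), clear of its charger socket, and the red-lamp pack is undisturbed at (198,150). I'm carrying it to the tray centre.

Emit:
move_arm --linear '[[0.04, 0.0, -0.016], [0.11, 0.0, -0.045], [0.19, 0.0, -0.078], [0.27, 0.0, -0.11], [0.35, 0.0, -0.143], [0.43, 0.0, -0.176], [0.51, 0.0, -0.208], [0.59, 0.0, -0.241], [0.65, 0.0, -0.266], [0.69, 0.0, -0.282], [0.705, 0.0, -0.288], [0.705, 0.0, -0.288]]' --twist '[[0, 0.004, 0], [0, 0.012, 0], [0, 0.02, 0], [0, 0.03, 0], [0, 0.04, 0], [0, 0.047, 0], [0, 0.056, 0], [0, 0.065, 0], [-0.001, 0.072, 0], [-0.002, 0.076, 0], [-0.003, 0.078, 0], [-0.003, 0.078, 0]]' --hand '[-1, -1, -1, -1, -1, -1, -1, -1, -1, -1, -1, -1]'

```text
time: 6.88
tool_pos: [510.0, -235.7, 176.4]
tcp_rot: [-90.1, 0.0, -86.7]
ft_force: [0.1, 0.4, -2.8]
finger_gap: 42.4
```

```bash
python3 -c "
from h import *
rel([511,-235,61],-86.6)"
```

```text
lin [-0.0021  0.3846  0.0044] tw [ 0.0015 -0.0015 -0.0002] now 6.8833 [ 510.  -235.7  176.4] [-9.014e+01  2.000e-02 -8.673e+01] [ 0.1  0.4 -2.8] 42.362704552786376
```

Emit:
move_arm --linear '[[-0.002, 0.02, 0.003], [-0.002, 0.06, 0.004], [-0.002, 0.1, 0.004], [-0.002, 0.14, 0.004], [-0.002, 0.18, 0.004], [-0.002, 0.22, 0.004], [-0.002, 0.26, 0.004], [-0.002, 0.3, 0.004], [-0.002, 0.33, 0.004], [-0.002, 0.35, 0.004], [-0.002, 0.362, 0.004], [-0.002, 0.366, 0.004]]' --twist '[[0.001, 0, 0], [0.001, 0, 0], [0.001, 0, 0], [0.001, 0, 0], [0.001, 0, 0], [0.001, 0, 0], [0.001, 0, 0], [0.001, 0, 0], [0.001, 0, 0], [0.001, 0, 0], [0.001, 0, 0], [0.001, 0, 0]]' --hand '[-1, -1, -1, -1, -1, -1, -1, -1, -1, -1, -1, -1]'

```text
time: 7.88
tool_pos: [510.7, -235.0, 65.9]
tcp_rot: [-90.1, 0.0, -86.7]
ft_force: [0.3, 0.0, -2.6]
finger_gap: 41.9
```

Emit:
move_arm --linear '[[0, 0.004, 0], [0, 0.008, 0], [0, 0.011, 0], [0, 0.014, 0], [0, 0.014, 0], [0, 0.014, 0]]' --twist '[[0, 0, 0], [0, 0, 0], [0, 0, 0], [0, 0, 0], [0, 0, 0], [0, 0, 0]]' --hand '[-1, -1, -1, -1, -1, -1]'

```text
time: 8.38
tool_pos: [510.7, -235.0, 61.9]
tcp_rot: [-90.1, 0.0, -86.7]
ft_force: [0.2, 0.5, -2.2]
finger_gap: 42.1
```

Not in contact yet, so I'm going down in small steps.

Emit:
move_arm --linear '[[0, 0.003, 0], [0, 0.006, 0], [0, 0.007, 0], [0, 0.007, 0]]' --twist '[[0, 0, 0], [0, 0, 0], [0, 0, 0], [0, 0, 0]]' --hand '[-1, -1, -1, -1]'

```text
time: 8.72
tool_pos: [510.9, -235.1, 60.1]
tcp_rot: [-90.1, 0.0, -86.7]
ft_force: [-1.4, 0.6, 1.1]
finger_gap: 42.2
```

The force went from -2.6 to +1.1 N, so the pack is on the floor. One small settling press, then a look before letting go.

Emit:
move_arm --linear '[[0, 0.003, 0], [0, 0.004, 0], [0, 0.004, 0]]' --twist '[[0, 0, 0], [0, 0, 0], [0, 0, 0]]' --hand '[-1, -1, -1]'

```text
time: 8.97
tool_pos: [511.1, -235.2, 60.1]
tcp_rot: [-90.0, 0.0, -86.7]
ft_force: [-4.1, 2.7, 8.8]
finger_gap: 41.9
```

```bash
python3 - <<'E'
from h import *
d=snap("side"); save("s3",cv2.resize(d["frame"][100:400,280:560],None,fx=2,fy=2))
E
```

```text
(no output)
```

View pics/s3.png

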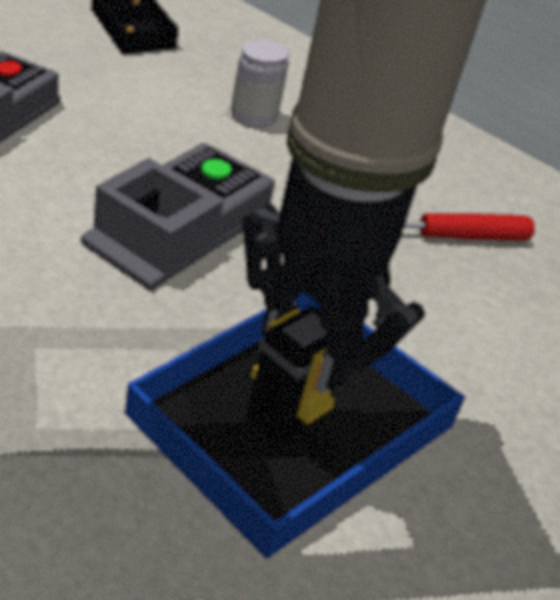

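The pack stands upright in the middle of the tray at (290,370), with a firm 8.8 N contact. Letting go.

Emit:
move_arm --linear '[[0, 0, 0], [0, 0, 0], [0, 0, 0], [0, 0, 0], [0, 0, 0], [0, 0, 0], [0, 0, 0], [0, 0, 0]]' --twist '[[0, 0, 0], [0, 0, 0], [0, 0, 0], [0, 0, 0], [0, 0, 0], [0, 0, 0], [0, 0, 0], [0, 0, 0]]' --hand '[0.2, 0.5, 1, 1, 1, 1, 1, 1]'

```text
time: 9.68
tool_pos: [511.2, -235.2, 60.1]
tcp_rot: [-90.0, 0.0, -86.7]
ft_force: [-0.8, -0.3, 1.0]
finger_gap: 85.2
```

Emit:
move_arm --linear '[[0, -0.03, 0], [0, -0.08, 0], [0, -0.14, 0], [0, -0.2, 0], [0, -0.26, 0], [0, -0.32, 0], [0, -0.38, 0], [0, -0.44, 0], [0, -0.48, 0], [0, -0.5, 0], [0, -0.5, 0], [0, -0.5, 0]]' --twist '[[0, 0, 0], [0, 0, 0], [0, 0, 0], [0, 0, 0], [0, 0, 0], [0, 0, 0], [0, 0, 0], [0, 0, 0], [0, 0, 0], [0, 0, 0], [0, 0, 0], [0, 0, 0]]' --hand '[1, 1, 1, 1, 1, 1, 1, 1, 1, 1, 1, 1]'

```text
time: 10.68
tool_pos: [511.2, -235.2, 209.8]
tcp_rot: [-90.0, 0.0, -86.7]
ft_force: [0.3, -0.5, -1.4]
finger_gap: 85.7
```

```bash
python3 - <<'E'
from h import *
d=snap("side"); save("s4",d["frame"])
w=snap("wrist")
for n,d in (("side",d),("wrist",w)):
    X=cloud(d); m=cv2.inRange(cv2.cvtColor(d["frame"],cv2.COLOR_RGB2HSV),(18,110,40),(36,255,255)); k,l,s,c=cv2.connectedComponentsWithStats(m)
    for i in range(1,k):
        if s[i,4]>40: p=X[l==i]; t=p[p[:,2]>np.nanpercentile(p[:,2],97)-4]; print(n,c[i].round(),np.nanmedian(t,0).round(1),np.nanmax(p[:,2]).round(1))
print(r.sense()["ft_force"],r.sense()["tool_pos"])
E
```

```text
side [267. 138.] [498.2 225.7 102.4] 104.6
side [414. 267.] [ 506.3 -211.8   95.7] 99.6
side [443. 296.] [ 510.3 -264.1   95.3] 97.0
wrist [250. 201.] [ 510.1 -208.2   95.3] 97.4
wrist [314. 201.] [ 512.5 -260.9   95.4] 97.0
[ 1.22238721 -0.26576162 -0.12607027] [ 510.59066278 -234.89938234  208.60666183]
```

View pics/s4.png

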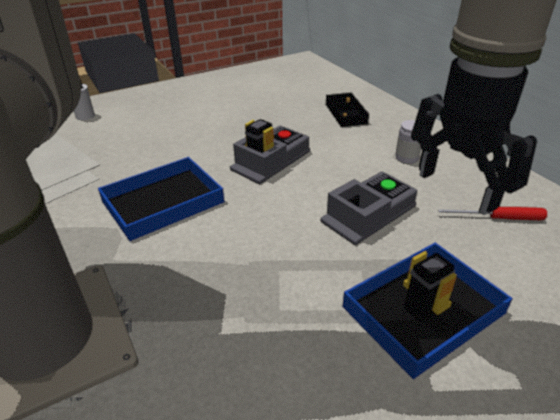

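The pack stands upright in the right-hand tray at (430,285). Its tab tops are at z≈97, which fits 5+92 mm, and they are centred at (511,-235). The red-lamp pack is still clipped in at (259,137), and the gripper is clear of everything.

```bash
python3 -c "
from bench import r
print(r.hand_in())"
```

```text
the job is handed in; nothing more can be done
None
```

I pinched the green-lamp pack's two tabs at 25 N, lifted it straight up out of its charger, and stood it in the middle of the right-hand blue tray. I felt it touch the floor before letting go, then drew the gripper clear and handed the job in at about 11 s. No verdict was reported.

- **Ready pack:** the last pictures show it upright and about 1 mm from the tray's centre. The tab tops are at 97 mm, as they should be for a pack resting on the tray floor.
- **Red-lamp pack:** it is still clipped in and looks unmoved in the side view. I did not measure its position against the start.
- **One disagreement:** the finger opening read about 42 mm instead of 46 mm with the tabs pressed in. The close-up showed both tabs fully in, and the pack came out freely.

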